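# Pour the walnuts into the storage jar

### The arm

A 7-joint arm with a two-finger parallel gripper is mounted at the origin on the work surface. World frame = base frame: x ahead of the robot, y to its left, z up, the work surface at z = 0. Lengths are in mm, angles in rad, forces in N, time in s.
With the tool pointing down it reaches from about 425 to 925 mm from the base axis. Payload 6.8 kg.
Tool frame: the origin (TCP) lies midway between the tips of the shut fingers; the grasp point (between the pads) lies grip_point_offset behind it (grip_point_offset is the distance from the TCP to the grasp point, in mm); z points along the fingers, y is the line along which they close (so a half turn about z gives the same grasp; the last joint's range is limited). The gripper opens to 88 mm and grips with 3 to 60 N. Pads are 20 mm wide; open, the fingers measure 115 mm over their backs; the gripper's body (75 mm by 178 mm) begins 61 mm behind the grasp point.
Start: joints at [-1.263, 0.477, 0.022, 1.555, -0.011, 1.109, -0.083], TCP at [272.645, 617.505, 222.664] pointing down, gripper open.
Joint ranges: [-2.96, 2.96], [-0.34, 2.1], [-1.41, 1.46], [0.24, 2.44], [-1.37, 4.51], [0.17, 1.92], [-2.96, 2.96]. Speed limits (rad/s): [2.39, 2.39, 3.14, 3.14, 3.14, 3.14, 3.14].

### API

Orientations are given as a unit quaternion [w, x, y, z].
In Python, from workcell import reach, move_straight, set_joints, gripper_open, clamp, dwell, inverse_kinematics, capture, camera_model, Unreachable, sign_off, read_t, read_q, read_dq, read_joint_efforts, read_eef_pos, read_eef_rot, read_wrist_force, read_torque, read_finger_gap, read_grip_force, grip_point_offset gives the robot as it stands. Calls block until the motion is done:
- reach(position, orientation): joint-space move of the TCP to a pose.
- move_straight(position, rotation=None, max_speed=150, threshold=None): straight line of the TCP; rotation=None keeps the orientation; max_speed is the mean speed in mm/s. With threshold (N) it stops when the force on the tool has changed by that much, and returns True; else False.
- set_joints(angles): joint-space move.
- gripper_open() and clamp(newtons=None): open the fingers fully, or close them until they stop; newtons is the grip in N (None keeps the last).
- dwell(seconds).
- inverse_kinematics(position, orientation): joint angles nearest the present ones, or None.
- capture(name): name is "scene" or "top" or "wrist"; returns (picture, depth): 384x512x3 uint8, red, green, blue; 384x512 float32, mm along the optical axis (not along the pixel's ray), 0 where there is no reading.
- camera_model(name): a dict with "fx", "fy", "cx", "cy" (pixels), "k1" (the pictures are not rectified: a ray, as slopes to the right and down, at radius r is drawn at 1 + k1 r^2 times it, then the intrinsics apply), "origin" and "attitude" of the camera in the world. Camera axes: x right, y down, z forward; pixel columns grow to the right and rows downward; lengths in mm; the calibration is good to about 2 mm. A picture is of the moment at which its call begins: read the wrist's pose just before it. camera_model takes no time and is no camera call; for the wrist camera it gives the pose at the moment of the call.
A pose or a line that the arm cannot do raises Unreachable and nothing moves.
- sign_off(): hands the job in; it is judged then, once.
Readings, each from a call of its own:
- read_t(): time.
- read_q(): joint angles.
- read_dq(): joint speeds.
- read_joint_efforts(): joint torques, N m.
- read_eef_pos(): TCP position.
- read_eef_rot(): TCP orientation.
- read_wrist_force(): force on the tool from outside, world axes, zero at the start.
- read_torque(): the same for the moment, N m.
- read_finger_gap(): finger opening in mm.
- read_grip_force(): force on a finger pad.
Only numpy, scipy, OpenCV 4.12 (cv2) and the standard library are available. Lean on these libraries where they do the work, as an engineer would, in place of code of your own. Each camera call takes 0.05 s, during which the arm holds its last target. There are 200 camera calls.

### The job

Pick up the white snack dish with the walnuts in it and pour all five through the wide funnel into the glass jar. Then set the empty dish back down on the desk, flat and upright, leaving the jar standing with the funnel seated in its mouth. Do not knock over the can, the mug or the supplement bottle.

Things in the scene. Friction and masses are not known exactly. Their poses are not given: they have to be found in the camera images.
- dish: White plastic trough 180 mm long (its x), 68 wide outside (y), 45 high, walls and floor 3 mm, about 150 g. Origin: centre of underside, z up. Long side walls straight, vertical, full height: grip across them. Wall at the +x end; floor flat from x = +90 to -30 mm, then a ramp up to the open lip at -x. Starts left or right, lip towards the robot within 40 degrees.
- dish_lip (a point): Middle of the upper edge of the dish's open pouring lip, 27 mm above its underside (dish frame -90, 0, 27 mm).
- nut0: One of five alike whole walnuts, brown, hard, 24 mm thick and 27 mm long, 12 g, nearly a ball; origin at its centre. All five lie in the dish at the start.
- nut1: One of five alike whole walnuts, brown, hard, 24 mm thick and 27 mm long, 12 g, nearly a ball; origin at its centre. All five lie in the dish at the start.
- nut2: One of five alike whole walnuts, brown, hard, 24 mm thick and 27 mm long, 12 g, nearly a ball; origin at its centre. All five lie in the dish at the start.
- nut3: One of five alike whole walnuts, brown, hard, 24 mm thick and 27 mm long, 12 g, nearly a ball; origin at its centre. All five lie in the dish at the start.
- nut4: One of five alike whole walnuts, brown, hard, 24 mm thick and 27 mm long, 12 g, nearly a ball; origin at its centre. All five lie in the dish at the start.
- jar: Clear glass straight-sided storage jar, 78 mm outside and 70 mm inside diameter, 150 mm high, floor 6 mm thick, 450 g, loose, standing on the desk. Origin: centre of its underside, z up.
- funnel: Wide steel funnel, loose, 120 g, standing in the jar's mouth, a flat collar 40 mm up its spout resting on the rim. Origin: centre of the spout's lower end, z up, about 110 mm above the desk. Spout 50 mm long, 57 mm inside diameter; then the cone widens to a 140 mm mouth (135 inside) 100 mm above the origin: top rim about 210 mm above the desk.
- funnel_mouth (a point): Centre of the funnel's mouth, level with its top rim.
- can: Bystander: dark drinks can with a green band, 66 mm diameter, 155 mm high, loose; origin at the centre of its underside.
- mug: Bystander: blue mug, 82 mm diameter, 95 mm high, loose; origin at the centre of its underside, handle at its +y.
- pill_bottle: Bystander: black supplement bottle with a white label, 60 mm diameter, 110 mm high, loose; origin at the centre of its underside.
There are look-alikes about, which are no part of the job. There is more than one size of the dish; the one meant has the size given above.

How it is judged:
By the outcome, as a careful person would: the job done as asked, in the order asked, and still so for the second after the job is handed in, with the robot touching nothing.
It also fails if it takes over 64 s, if anything falls off the work surface, if the arm or the gripper's body presses on something with over 40 N, if the wrist force passes 120 N, or if a joint passes its speed limit or range.

## Working session

There is one attempt and no reset: what is moved stays moved. The work goes in short steps, each a Python script; the robot and the scene stay as the last script left them, time stands still between calls to the robot, and variables do not carry over. Pictures are saved under pics/ and viewed, at most 10 in all, crops included, and the job is handed in when it is done.

```bash
ls; mkdir -p pics
cat > h.py <<'E'
import numpy as np, cv2
from workcell import *
from scipy.spatial.transform import Rotation as R
def save(n,img): cv2.imwrite(f'pics/{n}.png',cv2.cvtColor(img,cv2.COLOR_RGB2BGR))
def att(m):
    a=np.array(m["attitude"],float)
    return a if a.shape==(3,3) else R.from_quat(a[[1,2,3,0]]).as_matrix()
def cloud(dep,m):
    K=np.array([[m['fx'],0,m['cx']],[0,m['fy'],m['cy']],[0,0,1.]])
    v,u=np.mgrid[:dep.shape[0],:dep.shape[1]]
    p=cv2.undistortPoints(np.stack([u.ravel(),v.ravel()],1).astype(float)[:,None],K,np.array([m['k1'],0,0,0.]))[:,0].reshape(*dep.shape,2)
    P=np.dstack([p[...,0]*dep,p[...,1]*dep,dep])@att(m).T+np.array(m['origin'])
    P[dep<=0]=np.nan
    return P
E
python3 - <<'E'
from h import *
ims=[]
for n in ("scene","top"):
    m=camera_model(n); im,d=capture(n); np.savez(n,im=im,d=d,P=cloud(d,m)); print(n,m); save(n,im)
print(read_t(),grip_point_offset,read_eef_rot())
E
```

```text
pics
scene {'fx': 372.22855866338926, 'fy': 372.22855866338926, 'cx': 254.36453899259402, 'cy': 190.05297807788605, 'k1': -0.016510527118291998, 'origin': array([1183.09412377,  486.71253504, 1172.65171182]), 'attitude': array([-0.14428454,  0.40861917,  0.85267514, -0.29181748])}
top {'fx': 361.5131592287535, 'fy': 361.5131592287535, 'cx': 254.245506957948, 'cy': 196.9468439673419, 'k1': -0.10544407170461188, 'origin': array([ 427.1750437 ,   34.11302674, 1136.8262877 ]), 'attitude': array([ 0.02968216, -0.70309235,  0.70833931, -0.05509573])}
0.1 18.700000000000003 [-1.07049482e-04  2.06399959e-01  9.78467379e-01 -7.95780115e-04]
```

View pics/top.png

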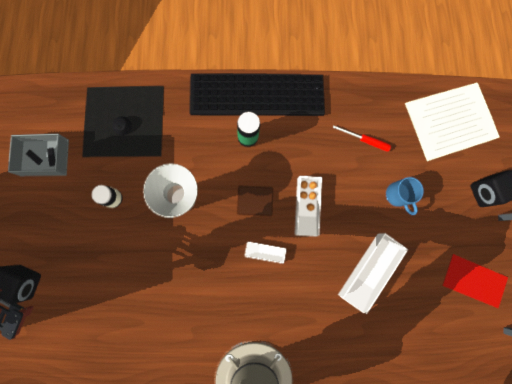

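View pics/scene.png

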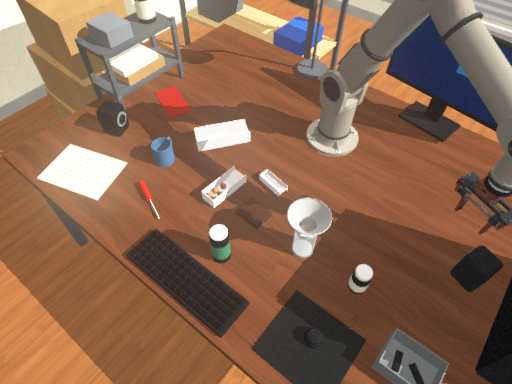

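Top view: candidates for the dish are the walnut tray (308,205), a larger empty trough (373,272) and a small white one (265,252). The walnuts single out the first; the funnel and jar are at (171,190), the can at (248,128), the pill bottle at (106,196) and the mug at (405,193). Next I measure and crop.

Run:
```python
from h import *
z=np.load('top.npz'); P=z['P']; im=z['im'].astype(int)
def rep(n,u0,u1,v0,v1,zmin,zmax):
    Q=P[v0:v1,u0:u1].reshape(-1,3); C=im[v0:v1,u0:u1].reshape(-1,3)
    k=(Q[:,2]>zmin)&(Q[:,2]<zmax); Q=Q[k]
    (c,s,a)=cv2.minAreaRect(Q[:,:2].astype(np.float32))
    print(n,len(Q),'rect',np.round(c,1),np.round(s,1),round(a,1),'zmax',np.round(np.nanpercentile(Q[:,2],[50,95,99]),1),'circ',np.round(cv2.minEnclosingCircle(Q[:,:2].astype(np.float32)),1) if 0 else [np.round(x,1) for x in cv2.minEnclosingCircle(Q[:,:2].astype(np.float32))])
rep('desk',200,235,230,290,-30,30)
rep('dish',285,330,168,245,8,70)
rep('dishrim',285,330,168,245,40,70)
rep('big',330,415,225,320,10,90)
rep('small',240,292,236,268,6,90)
rep('funrim',135,205,155,225,200,230)
rep('can',230,268,105,150,100,170)
rep('pill',85,125,180,212,85,120)
rep('mug',380,428,172,218,85,105)
rep('key',188,328,70,118,5,60)
s=im[160:250,270:350].astype(np.uint8)
save('dishcrop',cv2.resize(s,None,fx=6,fy=6,interpolation=cv2.INTER_CUBIC))
# nuts
hsv=cv2.cvtColor(im.astype(np.uint8),cv2.COLOR_RGB2HSV)
for (u,v) in [(304,186),(313,186),(304,196),(313,196),(310,207),(308,222),(308,232),(308,178)]: print(u,v,np.round(P[v,u]),im[v,u])
```

```text
desk 2094 rect [369.3 110.5] [106.7 183.2] 89.8 zmax [-0.9  2.7  3.9] circ [array([369.4, 110.6]), np.float64(105.7)]
dish 883 rect [ 532.2 -174.4] [ 69.6 180.5] 85.8 zmax [22.8 44.5 46.9] circ [array([ 532.1, -171.4]), np.float64(94.3)]
dishrim 140 rect [ 533.9 -174.6] [ 69.4 177.1] 85.7 zmax [43.5 47.1 48.4] circ [array([ 533.2, -172.1]), np.float64(93.0)]
big 1474 rect [ 325.1 -369.6] [ 92.7 239.9] 52.8 zmax [32.1 57.9 59.9] circ [array([ 324.9, -369.1]), np.float64(125.0)]
small 203 rect [392.  -38.6] [119.5  45.1] 79.1 zmax [14.8 31.1 33.4] circ [array([391.6, -38.3]), np.float64(62.1)]
funrim 432 rect [558.2 217.6] [137.1 134.8] 45.3 zmax [204.  210.5 211.4] circ [array([558.8, 217.8]), np.float64(69.7)]
can 505 rect [756.4  12.4] [63.5 64.1] 28.3 zmax [152.6 156.3 157.5] circ [array([756.3,  12.4]), np.float64(33.0)]
pill 290 rect [561.2 439.4] [48.4 51.4] 0.5 zmax [108.8 111.8 113. ] circ [array([563.5, 440.6]), np.float64(27.3)]
mug 160 rect [ 572.9 -475.9] [78.7 83. ] 42.3 zmax [91.9 96.  97.2] circ [array([ 570.9, -476.5]), np.float64(42.6)]
key 5540 rect [903.2 -19.4] [442.  143.3] 89.8 zmax [24.2 32.9 34.8] circ [array([903.5, -19.8]), np.float64(230.0)]
304 186 [ 595. -164.   21.] [163 102  45]
313 186 [ 596. -193.   19.] [238 163  69]
304 196 [ 564. -163.   21.] [173 107  47]
313 196 [ 563. -191.   23.] [237 167  78]
310 207 [ 529. -180.   26.] [166 107  48]
308 222 [ 483. -175.   11.] [198 193 184]
308 232 [ 451. -172.   24.] [199 194 185]
308 178 [ 621. -177.   19.] [224 217 209]
```

View pics/dishcrop.png

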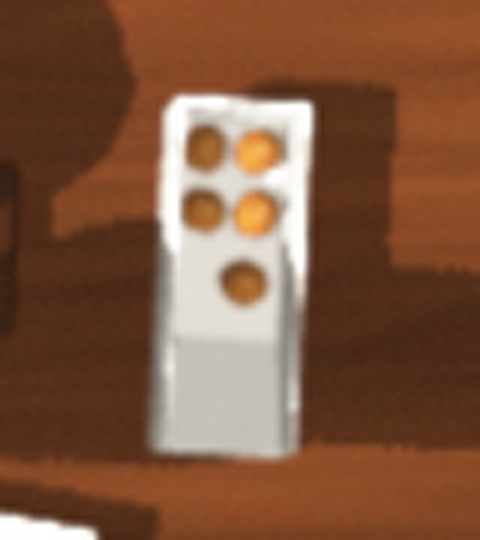

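The crop shows a white tray with five walnuts at its far end and the grey ramp and open lip towards the robot. It measures 180x70x45, so it is the right dish; the big trough is 240x93 and the small one 120x45. Now I check feasibility of the whole plan.

```bash
cat >> h.py <<'E'
G=grip_point_offset
FL=np.array([[1,-1,-1],[-1,1,-1]])
def pose(anchor,world,psi,th,flip,g):
    """tool pose putting dish-frame point `anchor` at `world`; heading psi, tilt th (deg), g = grip pt in dish frame"""
    Rd=R.from_euler('ZY',[psi,-th],degrees=True)
    T=R.from_matrix(Rd.as_matrix()@np.diag(FL[flip]))
    p=np.array(world)+Rd.apply(np.array(g)-np.array(anchor))+T.apply([0,0,G])
    return p,T.as_quat()[[3,0,1,2]]
DISH=np.array([532,-174.5,0.]);PSI=-4.2;FUN=np.array([558.5,217.7,211.])
g=np.array([10,0,28.]);LIP=np.array([-90,0,27.])
def lip_target(psi,h,back=20): 
    return FUN+[back*np.cos(np.radians(psi)),back*np.sin(np.radians(psi)),h]
E
python3 - <<'E'
from h import *
print(np.round(read_q(),2))
for f in (0,1):
  for h in (0,150,300):
    q=inverse_kinematics(*pose([0,0,0],DISH+[0,0,h],PSI,0,f,g)); print(f,'dish',h,None if q is None else np.round(q,2))
  for psi in (0,10,21,35):
    for th in (0,30,45,60,75):
        q=inverse_kinematics(*pose(LIP,lip_target(psi,30),psi,th,f,g)); print(f,psi,th,None if q is None else np.round(q,2))
E
```

```text
[-1.26  0.48  0.02  1.56 -0.01  1.11 -0.08]
0 dish 0 [-0.18  0.66  0.51  1.98 -0.53  0.63 -0.97]
0 dish 150 [-0.6   0.67  1.18  1.92 -0.72  1.05 -0.75]
0 dish 300 [-0.6   0.36  1.06  1.75 -0.33  1.23 -1.1 ]
0 0 0 [-0.83  0.62  0.69  1.49 -0.41  1.18 -1.65]
0 0 30 [-1.03  0.3   0.63  1.88  0.1   0.55 -2.11]
0 0 45 [-1.63  0.44  1.33  2.09 -0.4   0.22 -1.7 ]
0 0 60 [-1.77  0.38  1.33  2.27  2.19  0.22  1.95]
0 0 75 [-0.82  0.2   0.02  2.37  2.12  0.95  2.06]
0 10 0 [-0.84  0.62  0.66  1.47 -0.4   1.18 -1.52]
0 10 30 [-0.99  0.29  0.6   1.88 -0.04  0.51 -1.82]
0 10 45 [-1.36  0.22  0.93  2.1   0.38  0.17 -2.26]
0 10 60 [-1.42  0.14  0.89  2.29  2.28  0.34  2.11]
0 10 75 [ 0.35  0.39 -1.18  2.36  2.35  1.05  2.29]
0 21 0 [-0.85  0.62  0.62  1.46 -0.37  1.18 -1.37]
0 21 30 [-0.92  0.28  0.53  1.88 -0.21  0.5  -1.49]
0 21 45 [-1.45  0.27  1.12  2.11 -1.04  0.22 -0.7 ]
0 21 60 [ 0.19  0.18 -0.78  2.22  2.39  0.36  2.3 ]
0 21 75 [ 0.5   0.36 -1.17  2.38  2.67  0.84  2.17]
0 35 0 [-0.86  0.6   0.57  1.47 -0.34  1.17 -1.2 ]
0 35 30 [-0.84  0.27  0.46  1.88 -0.42  0.54 -1.08]
0 35 45 [-0.87  0.
[... 631 characters left out ...]
1  1.86  0.2   0.53  1.11]
1 10 45 [-0.93  0.16  0.42  2.08  0.86  0.26  0.43]
1 10 60 [-1.07  0.12  0.48  2.27  2.15  0.4  -0.89]
1 10 75 [ 0.35  0.39 -1.18  2.36  2.35  1.05 -0.85]
1 21 0 [-0.48  0.55  0.03  1.43 -0.02  1.16  1.49]
1 21 30 [-0.59  0.26  0.12  1.86  0.05  0.5   1.42]
1 21 45 [-0.34  0.17 -0.18  2.05  0.75  0.19  0.75]
1 21 60 [-1.51  0.17  1.11  2.31  3.28  0.29 -1.85]
1 21 75 [-0.23  0.18 -0.36  2.41  2.83  0.78 -1.34]
1 35 0 [-0.47  0.55 -0.04  1.44  0.02  1.16  1.67]
1 35 30 [-0.49  0.26  0.04  1.85 -0.17  0.51  1.85]
1 35 45 [-0.21  0.18 -0.26  2.04 -0.46  0.17  2.16]
1 35 60 [ 0.59  0.29 -1.11  2.19  2.97  0.22 -1.13]
1 35 75 [ 0.67  0.39 -1.17  2.35  3.2   0.65 -1.23]
```

Run:
```python
from h import *
p=read_eef_pos(); move_straight([p[0],p[1],400],max_speed=250)
gripper_open()
reach(*pose([0,0,0],DISH+[0,0,200],PSI,0,1,g))
print(np.round(read_q(),2),read_t())
im,d=capture('top'); save('above',im[140:300,230:400])
hit=move_straight(pose([0,0,0],DISH,PSI,0,1,g)[0],max_speed=120,threshold=8)
print(hit,read_eef_pos(),read_wrist_force(),read_t())
if not hit:
    clamp(40); print('gap',read_finger_gap(),read_grip_force(),read_wrist_force(),read_t())
```

```text
[-0.43  0.41  0.82  1.87 -0.35  1.02  2.04] 4.1833
False [ 542.43447852 -175.34094407    9.86559757] [0.29866911 0.39174297 1.02413579] 6.05
gap 67.74117023228685 40.00059485435486 [-0.40501504 -0.09835406  1.61327456] 6.5
```

Gap 67.7 mm matches the dish. Lift and check, then test pour headings.

Run:
```python
from h import *
move_straight(pose([0,0,0],DISH+[0,0,60],PSI,0,1,g)[0],max_speed=80)
print('gap',read_finger_gap(),read_wrist_force(),read_torque())
move_straight(pose([0,0,0],DISH+[0,0,260],PSI,0,1,g)[0],max_speed=150)
print(np.round(read_q(),2),read_t())
im,d=capture('top'); P=cloud(d,camera_model('top')); np.savez('lift',P=P,im=im); save('lift',cv2.resize(im[120:280,230:430],None,fx=3,fy=3))
for psi in (-30,-20,-10,-4.2,5):
    for th in (0,30,45,60):
        q=inverse_kinematics(*pose(LIP,lip_target(psi,30),psi,th,1,g)); print(psi,th,None if q is None else np.round(q,2))
```

```text
gap 68.25501285714907 [-0.25791237 -0.39191803 -1.61782767] [ 0.07926399  0.02258943 -0.02971321]
[-0.47  0.34  0.87  1.8  -0.29  1.13  1.99] 8.8833
-30 0 [-0.87  0.61  0.84  1.58 -0.48  1.17  1.12]
-30 30 [-1.26  0.41  0.93  1.85  0.14  0.72  0.53]
-30 45 [-1.25  0.3   0.68  1.97  0.81  0.75 -0.13]
-30 60 [-1.    0.28  0.2   2.06  1.27  1.01 -0.61]
-20 0 [-0.85  0.62  0.79  1.54 -0.46  1.18  1.25]
-20 30 [-1.24  0.39  0.91  1.87  0.1   0.65  0.72]
-20 45 [-1.26  0.26  0.71  2.01  0.86  0.62 -0.03]
-20 60 [-1.78  0.55  1.3   2.16  1.07  0.37 -0.41]
-10 0 [-0.85  0.63  0.75  1.51 -0.45  1.18  1.38]
-10 30 [-1.24  0.37  0.91  1.88 -0.01  0.58  0.97]
-10 45 [-1.43  0.28  0.95  2.06  0.75  0.41  0.21]
-10 60 [ 0.24  0.41 -1.18  2.12  1.71  1.13 -0.52]
-4.2 0 [-0.85  0.63  0.73  1.5  -0.44  1.18  1.45]
-4.2 30 [-1.24  0.37  0.91  1.88 -0.09  0.55  1.13]
-4.2 45 [-1.5   0.3   1.07  2.08  0.58  0.3   0.45]
-4.2 60 [ 0.29  0.38 -1.18  2.15  1.77  1.   -0.5 ]
5 0 [-0.85  0.63  0.71  1.48 -0.43  1.19  1.58]
5 30 [-1.23  0.36  0.91  1.89 -0.24  0.53  1.42]
5 45 [-1.5   0.28  1.1   2.1   0.24  0.19  0.93]
5 60 [ 0.38  0.33 -1.18  2.18  1.88  0.8  -0.49]
```

View pics/lift.png

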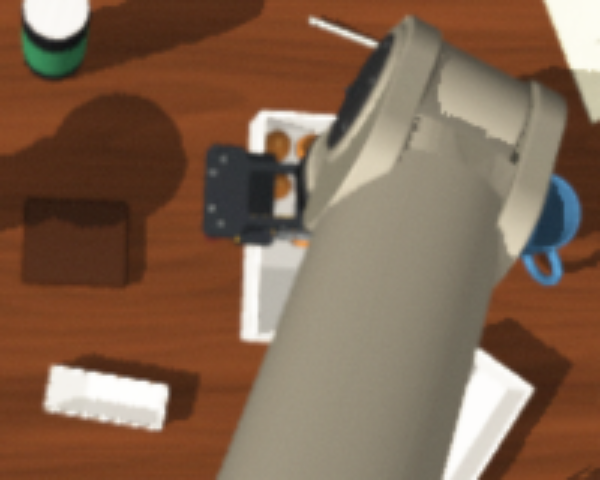

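The dish is held with nuts at (278,150) and (303,235) visible in the crop; it hangs level. A heading of -30 degrees gives the smoothest wrist. Carry over and pre-tilt.

Run:
```python
from h import *
psi=-30
p,q=pose(LIP,lip_target(psi,60),psi,0,1,g); move_straight(p,q,max_speed=140)
print(np.round(read_q(),2),read_t(),read_finger_gap())
for th,h in ((8,45),(16,32)):
    p,q=pose(LIP,lip_target(psi,h),psi,th,1,g); move_straight(p,q,max_speed=40)
print(np.round(read_q(),2),read_t(),read_finger_gap())
for th in (25,35,45,55): 
    x=inverse_kinematics(*pose(LIP,lip_target(psi,30),psi,th,1,g)); print(th,x is not None and np.round(x,2))
im,d=capture('scene'); save('pre',cv2.resize(im[110:290,200:400],None,fx=3,fy=3))
im2,d2=capture('top'); P=cloud(d2,camera_model('top')); np.savez('pre',P=P,im=im2)
save('pre2',np.hstack([cv2.resize(im[130:280,220:370],None,fx=2.6,fy=2.6),cv2.resize(im2[110:260,130:280],None,fx=2.6,fy=2.6)]))
```

```text
[-0.88  0.59  0.87  1.55 -0.47  1.22  1.11] 11.6167 67.94329906494252
[-1.14  0.54  1.01  1.72 -0.33  0.92  0.98] 12.2 67.75874039396197
25 [-1.31  0.53  1.13  1.81 -0.23  0.78  0.87]
35 [-1.49  0.57  1.27  1.9  -0.11  0.64  0.73]
45 [-1.64  0.65  1.38  1.98 -0.01  0.52  0.58]
55 [-1.75  0.76  1.45  2.06  0.17  0.41  0.34]
```

View pics/pre2.png

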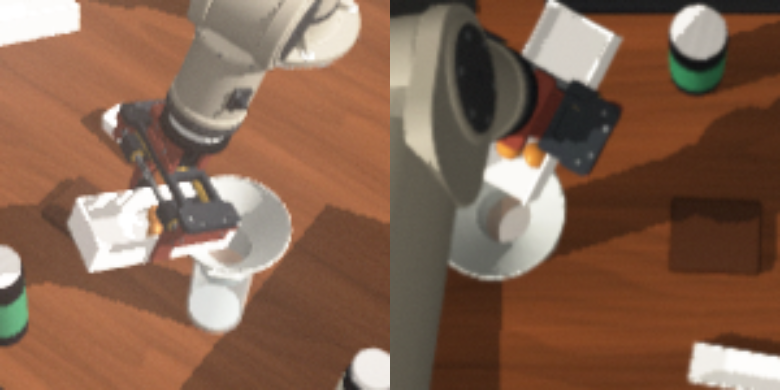

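The nuts sit at the ramp foot, (510,150)-(535,155) in the right half, and the lip is over the funnel just beyond its centre. Pour slowly.

Run:
```python
from h import *
psi=-30
last=16
for th in list(range(18,24,2))+list(range(23,38,1))+list(range(39,54,2)):
    try:
        p,q=pose(LIP,lip_target(psi,28),psi,th,1,g); move_straight(p,q,max_speed=10); last=th
        if 23<=th<38: dwell(.1)
    except Unreachable as e: print(th,e); break
dwell(.4)
print(last,np.round(read_q(),2),read_t(),read_finger_gap(),read_wrist_force())
im,d=capture('scene'); im2,d2=capture('top')
save('pour',np.hstack([cv2.resize(im[130:280,220:370],None,fx=2.6,fy=2.6),cv2.resize(im2[110:260,130:280],None,fx=2.6,fy=2.6)]))
```

```text
53 [-1.73  0.75  1.44  2.05  0.09  0.42  0.42] 24.4083 67.93868152403518 [ 0.43326689  0.38214121 -2.35709894]
```

View pics/pour.png

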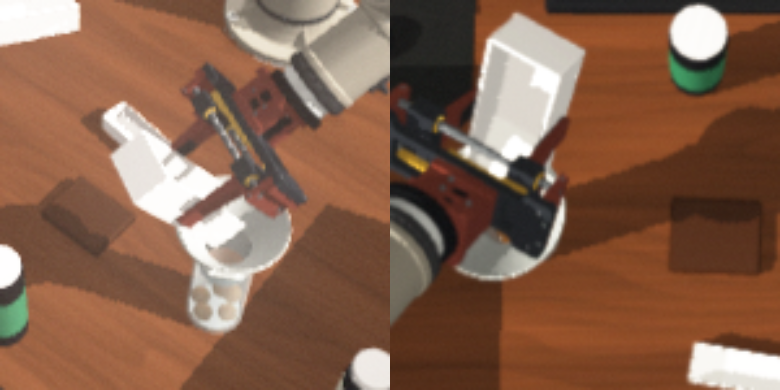

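Nuts are visible in the jar, around (201,283), (229,290), (201,302), (225,305) in the left half; the visible part of the dish is empty. Raise, level the dish and count.

Run:
```python
from h import *
psi=-30
p,q=pose(LIP,lip_target(psi,45),psi,53,1,g); move_straight(p,q,max_speed=60)
for th in (40,20,0):
    p,q=pose(LIP,lip_target(psi,75),psi,th,1,g); move_straight(p,q,max_speed=60)
p,q=pose([0,0,0],DISH+[0,0,260],PSI,0,1,g); move_straight(p,q,max_speed=170)
print(np.round(read_q(),2),read_t(),read_finger_gap(),read_wrist_force())
im,d=capture('scene'); im2,d2=capture('top'); np.savez('after',im2=im2,P=cloud(d2,camera_model('top')))
save('after',np.vstack([np.hstack([cv2.resize(im[180:260,275:355],(400,400),interpolation=cv2.INTER_CUBIC),cv2.resize(im2[150:230,131:211],(400,400),interpolation=cv2.INTER_CUBIC)]),cv2.resize(im[130:230,160:360],(800,400))[:200*1]*0+cv2.resize(im2[150:260,230:430],(800,200))]))
```

```text
[-0.41  0.32  0.78  1.8  -0.25  1.13  1.95] 29.1083 67.86993907891923 [ 0.12017071  0.07534987 -1.92378053]
```

View pics/after.png

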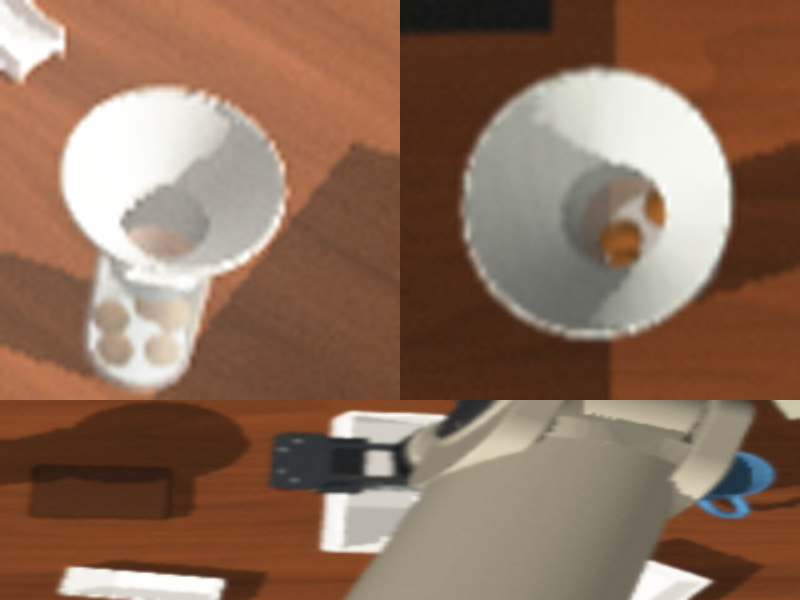

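In the jar, nuts show at (112,315), (115,348), (162,350) and a double-width blob at (160,312), which would make five. The funnel is seated with its spout clear. Set the dish down, back off and check it for leftovers.

Run:
```python
from h import *
P_=lambda h: pose([0,0,0],DISH+[0,0,h],PSI,0,1,g)[0]
move_straight(P_(15),max_speed=150)
hit=move_straight(P_(-3),max_speed=15,threshold=4)
print(hit,read_eef_pos(),read_wrist_force())
gripper_open(); dwell(.2)
move_straight(P_(120),max_speed=120)
p,q=pose([0,0,0],DISH+[-60,-180,260],PSI,0,1,g); move_straight(p,q,max_speed=200)
print(read_t(),read_finger_gap(),read_wrist_force())
im,d=capture('scene'); im2,d2=capture('top'); P=cloud(d2,camera_model('top'))
Q=P[165:250,280:335].reshape(-1,3); Q=Q[(Q[:,2]>8)&(Q[:,2]<70)]
print(cv2.minAreaRect(Q[:,:2].astype(np.float32)),np.nanpercentile(Q[:,2],[5,50,99]))
Q=P[155:225,135:205].reshape(-1,3); Q=Q[(Q[:,2]>195)&(Q[:,2]<230)]; print(cv2.minEnclosingCircle(Q[:,:2].astype(np.float32)),np.nanpercentile(Q[:,2],99))
save('fin',np.vstack([np.hstack([cv2.resize(im[215:265,285:335],(400,300),interpolation=cv2.INTER_CUBIC),cv2.resize(im[150:225,180:280],(400,300))]),cv2.resize(im2[100:260,80:432],(800,300))]))
```

```text
True [ 541.87321    -175.20254591    9.48221686] [-1.41884083  0.52375716  4.21894186]
35.1167 87.93701564693849 [-0.95564664  1.06953456 -0.15008744]
((505.47613525390625, -164.9720458984375), (100.0103988647461, 239.3927459716797), 73.74647521972656) [ 9.55898038 22.95318931 46.37166978]
((558.391357421875, 217.55032348632812), 69.6530990600586) 211.5176977644579
```

View pics/fin.png

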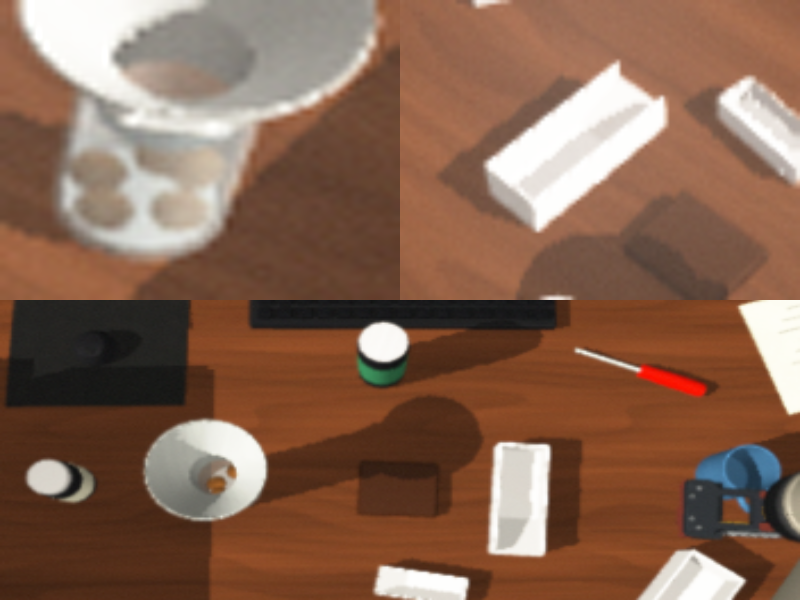

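The final view shows the dish flat and empty at (520,500), the funnel still seated at (205,470) and the can, mug and bottle standing. There are no stray nuts, and the jar shows three nuts plus the double blob.

```bash
python3 -c "
from workcell import *
print(sign_off(), read_t())"
```

```text
the job is handed in; nothing more can be done
the job is handed in; nothing more can be done
```

Handed in at about 35 s: the walnuts are in the jar (I could make out three singly plus what looks like a touching pair, with none left elsewhere), the empty dish is flat on the desk, the funnel is still seated, and the can, mug and bottle are upright.

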